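# Scan the evidence strongbox and hold its lid open

### The arm

A 6-joint arm with a two-finger parallel gripper is mounted at the origin on the work surface. World frame = base frame: x ahead of the robot, y to its left, z up, the work surface at z = 0. Lengths are in mm, angles in rad, forces in N, time in s.
With the tool pointing down it reaches from about 350 to 875 mm from the base axis. Payload 4.2 kg.
Tool frame: the origin (TCP) lies midway between the tips of the shut fingers; the grasp point (between the pads) lies 19 mm behind it (arm.tcp_to_grasp is the distance from the TCP to the grasp point, in mm); z points along the fingers, y is the line along which they close (so a half turn about z gives the same grasp; the last joint's range is limited). The gripper opens to 85 mm and grips with 20 to 120 N. Pads are 22 mm wide; open, the fingers measure 114 mm over their backs; the gripper's body (76 mm by 85 mm) begins 54 mm behind the grasp point. The pads swing forward as they close: fully open they stand 13 mm farther back than shut.
Start: joints at [-1.055, 0.385, 0.008, 0, -1.194, -0.259], TCP at [158.759, -604.479, 231.312] pointing down, gripper open.
Joint ranges: [-3.14, 3.14], [-1.21, 2.06], [-1.07, 1.41], [-3.16, 2.05], [-2.99, -0.16], [-3.1, 3.1]. Speed limits (rad/s): [2.79, 2.79, 3.14, 3.14, 3.14, 3.14].

### API

Orientations are given as a unit quaternion [x, y, z, w].
In Python, from bench import arm, imaging, job, models gives the robot as it stands.
- The arm moves only by the tool arm_command, never from a script. Its argument "rows" is a list of rows, each an object with "grip": the opening, from 0 (shut) to 1 (fully open); "linear": the shift along the tool's x, y, z in mm, a list of three; "rot": the turn, a rotation vector about the tool's x, y, z in rad, a list of three. In form: [{"grip": grip, "linear": [tx, ty, tz], "rot": [rx, ry, rz]}, ...]. A call has 1 to 10 rows; each row is the pose to reach, as a shift and turn from the pose commanded when the call began, along the tool's axes at that moment; what a row does not reach only later rows make up. A row lasts 1/8 s, in which the tool goes at most 62.5 mm and 10.7 degrees, less where a joint would pass 70% of its speed; a pose out of reach is approached as far as the arm can. A call with a gripper value outside its range is refused whole. The fingers move at their own pace and stop on an object; the grip force is fixed at half the most. Time passes only in rows, so rows that repeat a pose let the fingers close. It gives the time, the measured TCP pose, the force, the opening and the grip force at its end, in the units of the state.
- arm.read_state(): the state, without advancing time (a new reading comes with each control period).
- imaging.get_image(name): name is "scene" or "side" or "wrist"; returns a dict with "frame" (420x560x3 uint8, red, green, blue), "fx", "fy", "cx", "cy" (pixels), "extrinsics" (4x4, takes a point from world to camera coordinates); the wrist camera has in their place "T_tool_cam" (4x4, takes a point from camera to tool coordinates, whose origin is the TCP and whose axes are the flange's). Camera axes: x right, y down, z forward; pixel columns grow to the right and rows downward; lengths in mm; the calibration is good to about 2 mm. A picture is of the moment at which its call begins: read the wrist's pose just before it. There is no depth.
- job.job_done(): hands the job in; it is judged then, once.
Trained networks look in a picture, given as the dict that the camera call returned (one of the last four; its "shot" number tells which), for a name from the list of things; names that differ only in an ending like _2 or _b are one class to them, and where a whole thing is asked for, a point or a joint stands for the part that bears it (a point fixed in the world has none). Each returns a list of dicts, best first, with "score" (0 to 1); they miss things now and then, are a little off and sometimes report something else, mostly with a low value. They report only what shows in the picture. A call takes as long as a camera call. They do not tell look-alikes from the thing itself.
- models.spot_in(picture, query): "rect" ([left, top, right, bottom] in pixels, round what is visible of it).
- models.tip_of(picture, query): "pixel" ([column, row] in pixels: a listed point, or the origin of a listed thing).
The state is a dict: "clock": time; "joints": joint angles; "joint_vel": joint speeds; "joint_efforts": joint torques, N m; "position": TCP position; "ee_rot": TCP orientation; "contact_force": force on the tool from outside, world axes, zero at the start; "wrist_torque": the same for the moment, N m; "gripper_width": finger opening in mm; "grasp_force": force on a finger pad.
Only numpy, scipy, OpenCV 4.12 (cv2) and the standard library are available. Lean on these libraries where they do the work, as an engineer would, in place of code of your own. Each camera call takes 0.05 s, during which the arm holds its last target. There are 200 camera calls.

### The job

At the evidence desk, pick up the yellow-handled code reader, hold it level and still about a hand's width (8 cm) above the barcode label on the blue strongbox's lid for a good second with its window over the middle of the label, and lay it back flat on its black mat. Then tug the lid by its steel handle: its hidden catch may or may not be caught. If it is caught, press the red button right down to free it; then lift the lid by the handle to about 60 degrees and finish there, still holding it open, leaving the other things on the desk alone.

Things in the scene. Friction and masses are not known exactly. Their poses are not given: they have to be found in the camera images.
- reader_grip (a point): grip point of the code reader (loose, 0.2 kg): the middle of its yellow straight handle, near its centre of mass. x runs along the handle towards the grey head, y across, z up. The handle is 32 mm wide (y), 30 mm high, and reaches 86 mm back (-x) and 35 mm ahead (+x) of this point, where the 56 mm wide, 60 mm long, 50 mm high head begins. As it lies, this point is 35 mm above the mat's top and the handle's underside is 20 mm above the mat; a black heel and the head carry it.
- reader_window (a point): middle of the reader's window, on the flat underside of the head: 65 mm ahead (+x) of reader_grip and 35 mm below it. It reads straight down (-z).
- mat: black rubber mat that the reader lies on, fixed, 220 mm (x) by 150 mm (y), 3 mm thick; origin at the centre of its underside.
- box_middle (a point): centre of the underside of the blue steel strongbox, bolted down: 170 mm (x) by 240 mm (y), 105 mm high with a 10 mm thick lid on top (lid top 115 mm above the desk). Its x axis points from the handle side (nearer the robot) to the hinge side, y to the left along the hinge, z up. A grey catch housing 50 mm (x) by 130 mm (y), 100 mm high stands on the handle side.
- label (a point): middle of the white barcode label, 75 by 110 mm, lying flat on the lid's top, 20 mm towards the hinge from the box's middle; x, y as the strongbox.
- handle (a point): middle of the lid's steel handle: a round bar 10 mm thick along the strongbox's y, 100 mm between its two end posts, its centre line 34 mm above the lid's top, 62 mm from the box's middle to the robot's side. 90 mm are free between the posts. Moves with the lid.
- lid_hinge (a point): middle of the lid's hinge axis, which runs along the strongbox's y on the edge away from the robot; with the lid shut the handle bar lies 147 mm to the robot's side of it (strongbox -x) and 44 mm above it.
- lid (a joint): lid angle in rad, 0 shut, growing as the handle side lifts. It weighs 0.35 kg and falls shut if let go below about 1.5. About 2 to 4 N at the handle lift it when free. When caught it has 0.03 rad of play (the handle rises 4 to 5 mm) and then stops hard.
- release_top (a point): middle of the top of the red release button, 26 mm across, on top of the catch housing; its top stands 28 mm above the housing (128 mm above the desk). It goes straight down 12 mm against a spring (5 N when fully down) and springs back; pressed fully it pushes the hidden catch clear, and the catch stays clear. Harmless if the catch was clear already.
- jar_a: glass jar with blue cap, 64 mm across, 85 mm tall, loose bystander, to be left alone; origin at the centre of its underside.
- jar_b: glass jar with blue cap, 54 mm across, 105 mm tall, loose bystander, to be left alone; origin at the centre of its underside.
- dish: white ceramic bowl, 90 mm across, 40 mm tall, loose bystander, to be left alone; origin at the centre of its underside.
- tin: green round tin, 60 mm across, 34 mm tall, loose bystander, to be left alone; origin at the centre of its underside.
- marker: yellow tent-shaped marker, 60 mm wide, 75 mm tall, loose bystander, to be left alone; origin at the centre of its underside.
- tape: red roll of tape, 90 mm across, 25 mm tall, loose bystander, to be left alone; origin at the centre of its underside.
- loupe: black loupe, 52 mm across, 45 mm tall, loose bystander, to be left alone; origin at the centre of its underside.
Not all that is in view belongs to the job. What is shaped like the part that bears reader_grip but turquoise is not meant.

How it is judged:
By the outcome, as a careful person would: the job done as asked, in the order asked, and still so for the second after the job is handed in, while the arm keeps its last pose, push and grip.
It also fails if it takes over 72 s, if anything falls off the work surface, if the arm or the gripper's body presses on something with over 40 N, if the wrist force passes 120 N, or if a joint passes its speed limit or range.

## Working session

There is one attempt and no reset: what is moved stays moved. The work goes in short steps, Python scripts to look and compute and a tool call to move; the robot and the scene stay as the last step left them, time stands still between calls to the robot, and variables do not carry over. Pictures are saved under pics/ and viewed, at most 10 in all, crops included, and the job is handed in when it is done.

Besides the shell and the picture viewer there is one more tool, called after "Call:" as a command line: name --argument value ..., lists and objects as JSON in quotes. arm_command: Moves the arm, as the interface text tells. Its arguments: {"type":"object","properties":{"rows":{"type":"array"}},"required":["rows"]}

```bash
mkdir -p pics; ls
cat > h.py <<'E'
import numpy as np, cv2
from scipy.spatial.transform import Rotation as R
from bench import arm, imaging, job, models
def ray(p,px,st=None):
    d=np.linalg.inv(np.array([[p['fx'],0,p['cx']],[0,p['fy'],p['cy']],[0,0,1]]))@[px[0],px[1],1]
    if 'extrinsics' in p: T=np.linalg.inv(np.array(p['extrinsics']))
    else:
        W=np.eye(4);W[:3,:3]=R.from_quat(st['ee_rot']).as_matrix();W[:3,3]=st['position'];T=W@np.array(p['T_tool_cam'])
    return T[:3,3],T[:3,:3]@d
def atz(p,px,z,st=None):
    o,d=ray(p,px,st); return o+d*(z-o[2])/d[2]
def save(p,n): cv2.imwrite('pics/'+n+'.png',p['frame'][:,:,::-1])
def tool(st,world): return R.from_quat(st['ee_rot']).inv().apply(np.array(world))
E
python3 - <<'E'
from h import *
np.set_printoptions(precision=1,suppress=True)
s=arm.read_state();print(s)
ps=[imaging.get_image(n) for n in('scene','side')]
cv2.imwrite('pics/a.png',cv2.resize(np.vstack([ps[0]['frame']])[:,:,::-1],(800,600)))
save(ps[1],'b')
Z=dict(reader_grip=38,reader_window=3,mat=0,box_middle=0,label=115,handle=149,release_top=128,lid_hinge=105,jar_a=0,dish=0,tin=0,marker=0,tape=0,loupe=0)
for n,z in Z.items():
  for p,c in zip(ps,'sc sd'.split()):
    for r in models.tip_of(p,n)[:3]: print(n,c,np.array(r['pixel']),round(r['score'],2),atz(p,r['pixel'],z))
E
```

```text
pics
{'clock': 0.0, 'joints': array([-1.1,  0.4,  0. , -0. , -1.2, -0.3]), 'joint_vel': array([ 0., -0., -0., -0.,  0.,  0.]), 'joint_efforts': array([  0. , -39.2,  18.8,   4.2,  -0. ,  -0. ]), 'position': array([ 158.6, -603.9,  230.2]), 'ee_rot': array([-0.1,  1. ,  0. , -0. ]), 'contact_force': array([-0.2, -0.1,  0.6]), 'wrist_torque': array([ 0., -0., -0.]), 'grasp_force': 0.0, 'gripper_width': 85.0675674533543}
reader_grip sc [175.8 238.7] 0.7 [ 492.7 -299.5   38. ]
reader_grip sc [265.9 175.6] 0.69 [335.  -19.6  38. ]
reader_grip sd [318.2 178.2] 0.87 [ 489.3 -306.2   38. ]
reader_grip sd [384.8 195.9] 0.87 [ 248.5 -325.9   38. ]
reader_grip sd [326.6 249.7] 0.63 [346.8 -23.8  38. ]
reader_window sc [183.4 165.5] 0.77 [ 214.4 -258.7    3. ]
reader_window sc [173.7 266.6] 0.71 [ 556.7 -317.8    3. ]
reader_window sc [251.1 197.7] 0.71 [379.6 -74.3   3. ]
reader_window sd [302.1 180.9] 0.91 [ 548.8 -301.1    3. ]
reader_window sd [392.3 219.5] 0.9 [ 197.7 -264.5    3. ]
reader_window sd [320.3 244.1] 0.84 [379.6 -60.6   3. ]
mat sc [176.3 236.2] 0.7 [ 461.8 -303.1    0. ]
mat s
[... 850 characters left out ...]
   0. ]
jar_a sd [314.6 180.8] 0.75 [ 508.2 -324.8    0. ]
jar_a sd [226.1 187.9] 0.73 [ 785.6 -148.8    0. ]
jar_a sd [248.6 169.9] 0.62 [ 757.3 -269.2    0. ]
dish sc [164.2 327.9] 0.97 [ 719.7 -355.9    0. ]
dish sd [267.7 160.5] 0.78 [ 715.8 -348.8    0. ]
tin sc [107.6 233.7] 0.6 [ 411.9 -492.3    0. ]
tin sd [355.7 160.2] 0.55 [ 407.4 -500.7    0. ]
marker sc [ 99.2 288.9] 0.88 [ 577.9 -515.1    0. ]
marker sd [317.1 144.9] 0.61 [ 577.9 -520.5    0. ]
marker sd [225.7 233.3] 0.47 [679.4  33.4   0. ]
tape sc [433.7 219.7] 0.95 [566.2 425.1   0. ]
tape sd [187.1 352.7] 0.83 [565.9 426.4   0. ]
loupe sc [449.8 258. ] 0.63 [690.8 419.9   0. ]
loupe sd [150.4 329.7] 0.58 [694.2 416.7   0. ]
```

View pics/a.png

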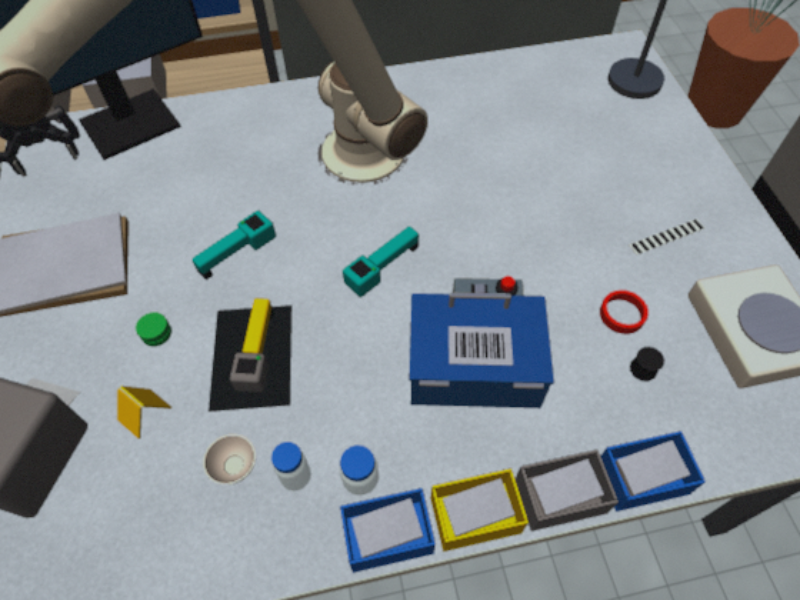

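View pics/b.png

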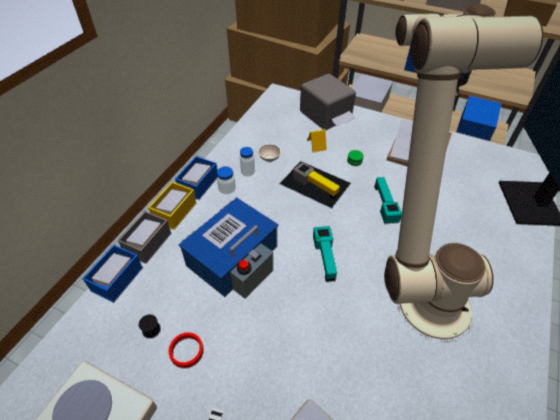

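Candidates for the reader in the scene image (560x420 px): yellow handle (176,239) on the black mat; turquoise look-alikes at (163,170) and (266,176). The side view shows the same three at (318,178), (385,196) and (326,250). I choose the yellow one on the mat. The box has its handle at (334,209), the red button at (355,195) and the hinge at (335,265).

Run:
```python
from h import *
np.set_printoptions(precision=3,suppress=True)
p=imaging.get_image('scene');cv2.imwrite('pics/c.png',cv2.resize(p['frame'][200:295,135:215,::-1],None,fx=6,fy=6,interpolation=2))
w=imaging.get_image('wrist');print(w['T_tool_cam'],w['fx'],w['cx'],w['cy'])
s=arm.read_state();M=R.from_quat(s['ee_rot']).as_matrix();print(M, s['position'])
print('shift',tool(s,np.array([470,-300,290])-s['position']), arm.tcp_to_grasp)
```

```text
[[   0.001   -0.947   -0.32    82.105]
 [   1.       0.001    0.001   -0.014]
 [  -0.      -0.32     0.947 -141.845]
 [   0.       0.       0.       1.   ]] 310.9806080032939 281.0668102622667 210.13523237291233
[[-0.967 -0.254  0.   ]
 [-0.254  0.967 -0.   ]
 [-0.    -0.    -1.   ]] [ 158.773 -604.489  231.323]
shift [-378.359  215.454  -58.673] 18.700000000000003
```

View pics/c.png

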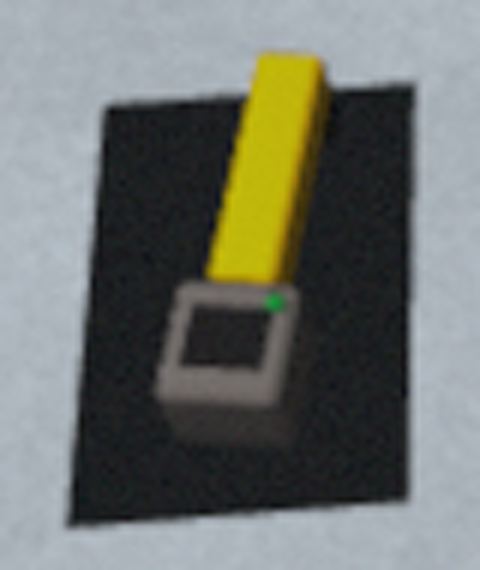

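The crop shows the yellow handle with its grey head lying on the black mat, so the choice is right. Next I move above it for a closer look.

Call:
arm_command --rows '[{"grip": 1, "linear": [-45, 25, -15], "rot": [0, 0, 0.05]}, {"grip": 1, "linear": [-95, 54, -30], "rot": [0, 0, 0.1]}, {"grip": 1, "linear": [-145, 82, -40], "rot": [0, 0, 0.15]}, {"grip": 1, "linear": [-195, 110, -58], "rot": [0, 0, 0.2]}, {"grip": 1, "linear": [-245, 140, -58], "rot": [0, 0, 0.26]}, {"grip": 1, "linear": [-295, 168, -58], "rot": [0, 0, 0.32]}, {"grip": 1, "linear": [-340, 195, -58], "rot": [0, 0, 0.36]}, {"grip": 1, "linear": [-378, 215, -58], "rot": [0, 0, 0.36]}, {"grip": 1, "linear": [-378, 215, -58], "rot": [0, 0, 0.36]}, {"grip": 1, "linear": [-378, 215, -58], "rot": [0, 0, 0.36]}]'

```text
clock: 2.85
position: [469.5, -300.6, 289.3]
ee_rot: [0.051, 0.999, 0.0, -0.0]
contact_force: [0.2, -0.4, 0.9]
gripper_width: 85.5
grasp_force: 0.0
```

```bash
cat > m.py <<'E'
import sys
from h import *
np.set_printoptions(precision=3,suppress=True)
s=arm.read_state();p=imaging.get_image('wrist');save(p,sys.argv[1])
print(s['position'],R.from_quat(s['ee_rot']).as_matrix()[:,0],s['gripper_width'],s['contact_force'],s['grasp_force'],s['clock'])
for a in sys.argv[2:]:
    n,z=a.split('=')
    for r in models.tip_of(p,n)[:2]: print(n,np.array(r['pixel']),round(r['score'],2),atz(p,r['pixel'],float(z),s))
E
python3 m.py w1 reader_grip=38 reader_window=3 mat=0
python3 - <<'E'
from h import *
s=arm.read_state();p=imaging.get_image('wrist')
h=cv2.cvtColor(p['frame'],cv2.COLOR_RGB2HSV)
m=((h[...,0]>20)&(h[...,0]<35)&(h[...,1]>150)&(h[...,2]>150)).astype(np.uint8)
n,l,st,c=cv2.connectedComponentsWithStats(m)
i=1+np.argmax(st[1:,4]);print(st[i],c[i]);
pts=np.argwhere(l==i)[:,::-1].astype(np.float32)
b=cv2.boxPoints(cv2.minAreaRect(pts))
for q in b: print(q,atz(p,q,53,s))
E
```

```text
[ 469.494 -300.572  289.252] [-0.995  0.103  0.   ] 85.51495303082872 [ 0.215 -0.406  0.863] 0.0 2.85
reader_grip [522.6  36.1] 0.78 [342.288 -14.816  38.   ]
reader_grip [280.6 187. ] 0.77 [ 488.05  -302.862   38.   ]
reader_window [453.1  75.2] 0.87 [374.135 -71.394   3.   ]
mat [278.2 190.3] 0.94 [ 502.223 -307.828    0.   ]
[ 271  118   41   98 2398] [290.61926606 165.55379483]
[269.31198 211.78401] [ 515.03227697 -321.13121705   53.        ]
[286.63998  116.479996] [ 400.47088937 -287.44672678   53.        ]
[311.98398 121.088  ] [ 408.69323147 -258.44388797   53.        ]
[294.65598 216.39201] [ 524.68835797 -289.27554956   53.        ]
```

View pics/w1.png

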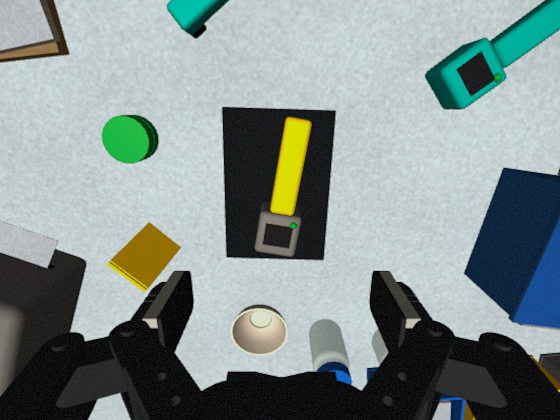

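The wrist view shows the handle from (299,119) to (282,214), with the head at (278,235), on the mat. That gives the grip at about (488,-298) with a heading of -0.27 rad. The handle measures 120 mm long against the expected 121. Descending.

Call:
arm_command --rows '[{"grip": 1, "linear": [-9, 2, 50], "rot": [0, 0, 0.08]}, {"grip": 1, "linear": [-18, 4.5, 105], "rot": [0, 0, 0.17]}, {"grip": 1, "linear": [-18, 4.5, 160], "rot": [0, 0, 0.17]}, {"grip": 1, "linear": [-18, 4.5, 205], "rot": [0, 0, 0.17]}, {"grip": 1, "linear": [-18, 4.5, 240], "rot": [0, 0, 0.17]}, {"grip": 1, "linear": [-18, 4.5, 262], "rot": [0, 0, 0.17]}, {"grip": 1, "linear": [-18, 4.5, 274], "rot": [0, 0, 0.17]}, {"grip": 1, "linear": [-18, 4.5, 274], "rot": [0, 0, 0.17]}, {"grip": 0.6, "linear": [-18, 4.5, 274], "rot": [0, 0, 0.17]}, {"grip": 0.5, "linear": [-18, 4.5, 274], "rot": [0, 0, 0.17]}]'

```text
clock: 4.35
position: [488.8, -298.2, 16.5]
ee_rot: [0.136, 0.991, -0.0, 0.001]
contact_force: [-0.2, -0.1, -0.4]
gripper_width: 51.2
grasp_force: 0.0
```

```bash
python3 m.py w2 reader_grip=38 reader_window=3 mat=0
```

```text
[ 488.834 -298.173   16.482] [-0.963  0.27  -0.002] 51.151445852615915 [-0.215 -0.118 -0.402] 0.0 4.35
reader_grip [283.2 294. ] 0.61 [ 487.409 -296.509   38.   ]
```

View pics/w2.png

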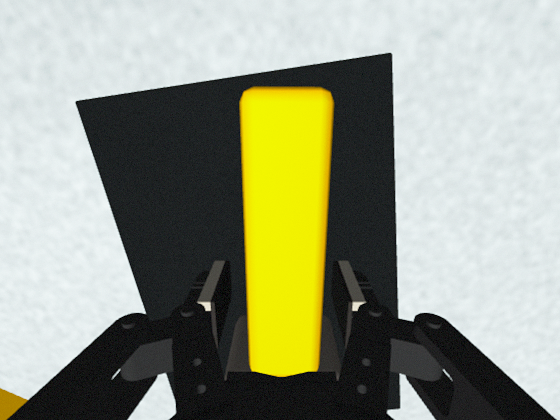

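The fingers straddle the handle, which is centred and aligned: back edge at row 88, columns 240-333. Closing and lifting.

Call:
arm_command --rows '[{"grip": 0, "linear": [0, 0, 0], "rot": [0, 0, 0]}, {"grip": 0, "linear": [0, 0, 0], "rot": [0, 0, 0]}, {"grip": 0, "linear": [0, 0, 0], "rot": [0, 0, 0]}, {"grip": 0, "linear": [0, 0, 0], "rot": [0, 0, 0]}, {"grip": 0, "linear": [0, 0, -15], "rot": [0, 0, 0]}, {"grip": 0, "linear": [0, 0, -50], "rot": [0, 0, 0]}, {"grip": 0, "linear": [0, 0, -100], "rot": [0, 0, 0]}, {"grip": 0, "linear": [0, 0, -150], "rot": [0, 0, 0]}, {"grip": 0, "linear": [0, 0, -200], "rot": [0, 0, 0]}, {"grip": 0, "linear": [0, 0, -220], "rot": [0, 0, 0]}]'

```text
clock: 5.8
position: [488.6, -298.3, 239.0]
ee_rot: [0.136, 0.991, -0.001, 0.003]
contact_force: [0.1, 0.7, -2.9]
gripper_width: 30.9
grasp_force: 59.8
```

```bash
python3 m.py w3 mat=0
python3 - <<'E'
from h import *
np.set_printoptions(precision=1,suppress=True)
p=imaging.get_image('wrist')
h=cv2.cvtColor(p['frame'],cv2.COLOR_RGB2HSV)
m=((h[...,0]>20)&(h[...,0]<35)&(h[...,1]>150)&(h[...,2]>150)).astype(np.uint8)
n,l,st,c=cv2.connectedComponentsWithStats(m)
i=1+np.argmax(st[1:,4]);print(st[i],c[i])
# tool-frame: handle top plane relative to TCP
T=np.array(p['T_tool_cam']);r=st[i][1]
for zt in(-32,-35,-38):
    d=T[:3,:3]@[0,(r-p['cy'])/p['fy'],1];o=T[:3,3];print(zt,o+d*(zt-o[2])/d[2])
ps=[imaging.get_image(n) for n in('scene','side')]
for q in ps:
  for n,z in dict(label=115,handle=149,release_top=128,lid_hinge=105,reader_window=240).items():
    for r in models.tip_of(q,n)[:1]: print(n,r['score'],np.array(r['pixel']),atz(q,r['pixel'],z))
E
```

```text
[ 488.644 -298.346  239.036] [-0.963  0.27  -0.005] 30.93080080910689 [ 0.124  0.727 -2.937] 59.82714056968689 5.8
[  235    91    92   286 22716] [280.8 224.8]
-32 [ 86.6   0.2 -32. ]
-35 [ 86.5   0.2 -35. ]
-38 [ 86.3   0.2 -38. ]
label 0.92 [335.2 243.1] [637.6  99.4 115. ]
handle 0.56 [334.6 209.9] [562.7 115.8 149. ]
release_top 0.55 [356.5 196.1] [520.8 189.6 128. ]
reader_window 0.91 [182.3 165.1] [ 412.4 -235.7  240. ]
label 0.69 [223.3 231.9] [633.2 104.8 115. ]
handle 0.57 [245.9 237. ] [549.2 114.2 149. ]
release_top 0.63 [211.3 220.2] [682.3  90.4 128. ]
lid_hinge 0.89 [210.3 220.7] [696.6  78.3 105. ]
reader_window 0.77 [318.6 241.7] [337.7 105.5 240. ]
```

View pics/w3.png

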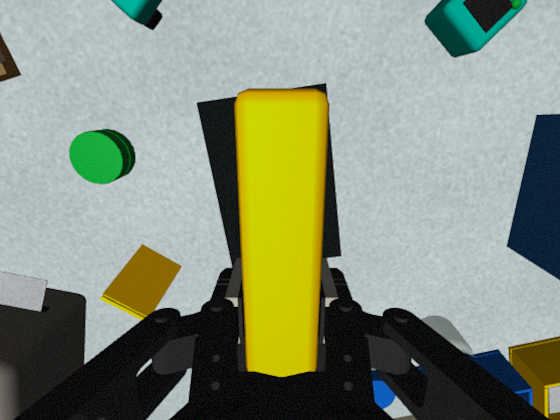

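The reader is held straight, with the grip 0.5 mm off the tool axis. The label is at about (635,102). Moving over it.

Call:
arm_command --rows '[{"grip": 0, "linear": [2, 25, 0], "rot": [0, 0, 0]}, {"grip": 0, "linear": [6, 75, 0], "rot": [0, 0, 0]}, {"grip": 0, "linear": [10, 130, 0], "rot": [0, 0, 0]}, {"grip": 0, "linear": [14, 185, 0], "rot": [0, 0, 0]}, {"grip": 0, "linear": [18, 240, 0], "rot": [0, 0, 0]}, {"grip": 0, "linear": [22, 295, 0], "rot": [0, 0, 0]}, {"grip": 0, "linear": [26, 345, 0], "rot": [0, 0, 0]}, {"grip": 0, "linear": [29, 390, 0], "rot": [0, 0, 0]}, {"grip": 0, "linear": [31, 418, 0], "rot": [0, 0, 0]}, {"grip": 0, "linear": [31.5, 425, 0], "rot": [0, 0, 0]}]'

```text
clock: 7.8
position: [572.6, 121.5, 235.0]
ee_rot: [0.135, 0.991, -0.0, -0.0]
contact_force: [-0.2, -0.4, -1.9]
gripper_width: 31.5
grasp_force: 60.1
```

```bash
python3 m.py w4 label=115 handle=149 release_top=128
python3 - <<'E'
from h import *
np.set_printoptions(precision=1,suppress=True)
a=[imaging.get_image(n) for n in('scene','side')]
for q in a:
  for n,z in dict(label=115,reader_window=225,release_top=128,handle=149).items():
    for r in models.tip_of(q,n)[:2]: print(n,round(r['score'],2),np.array(r['pixel']),atz(q,r['pixel'],z))
f=[cv2.resize(a[0]['frame'][120:300,250:450],(400,360)),cv2.resize(a[1]['frame'][140:320,140:340],(400,360))]
cv2.imwrite('pics/d.png',np.hstack(f)[:,:,::-1])
E
```

```text
[572.639 121.544 235.02 ] [-0.964  0.268  0.   ] 31.460825497867265 [-0.216 -0.376 -1.87 ] 60.14694571495056 7.8
release_top [335.6 125.5] 0.58 [519.138 180.382 128.   ]
label 0.68 [333.4 243.8] [638.5  94.5 115. ]
label 0.68 [175.4 249.9] [ 571.1 -291.7  115. ]
reader_window 0.95 [337.7 218.3] [632.4  95.8 225. ]
reader_window 0.87 [184.3 165.4] [ 401.7 -232.6  225. ]
release_top 0.49 [356.9 196.9] [523.4 189.8 128. ]
handle 0.69 [334.2 209.8] [562.2 114.9 149. ]
label 0.91 [222.9 233.6] [630.9 110.9 115. ]
reader_window 0.85 [321.2 242.8] [333.6  94.9 225. ]
reader_window 0.77 [390.9 219.5] [193.  -60.6 225. ]
release_top 0.38 [244.8 264.2] [515.4 184.4 128. ]
handle 0.95 [242.8 240.7] [550.8 129.5 149. ]
```

View pics/d.png

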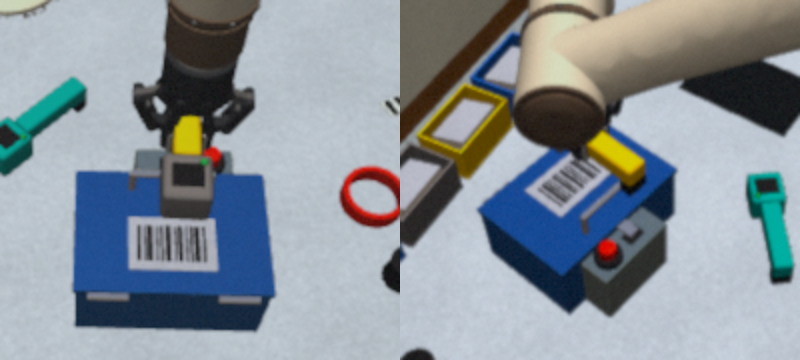

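View pics/w4.png

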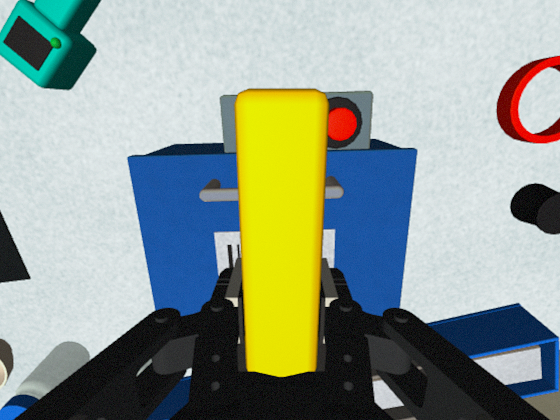

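The scene crop shows the window's head over the label's near side. The wrist view shows the lid's near corners at (130,155) and (417,149), handle ends at (203,193) and (341,190), the button at (342,124), and the label's near corners at (214,231) and (335,230).

Run:
```python
from h import *
np.set_printoptions(precision=1,suppress=True)
s=arm.read_state();w=imaging.get_image('wrist')
a=[imaging.get_image(n) for n in('scene','side')]
P=lambda l,z,q:np.array([atz(q,x,z,s) for x in l])
print('lid',P([(130,155),(417,149)],115,w)); print('hnd',P([(203,193),(341,190)],149,w));print('lab',P([(214,231),(335,230)],115,w));print('btn',P([(342,124)],128,w))
sc=P([(250+x/2,120+y/2) for x,y in[(128,217),(214,218),(218,270),(130,270)]],115,a[0]);print('scene lab',sc,sc.mean(0))
sd=P([(140+x/2,140+y/2) for x,y in[(527,190),(553,216)]] ,115,a[1])
sl=P([(250+x/2,120+y/2) for x,y in[(76,172),(264,176),(273,295),(76,290)]],115,a[0]);print('scene lid',sl,sl.mean(0))
def seg(q,lo):
    h=cv2.cvtColor(q['frame'],cv2.COLOR_RGB2HSV);m=(((h[...,0]<6)|(h[...,0]>174))&(h[...,1]>170)&(h[...,2]>90)).astype(np.uint8)
    n,l,st,c=cv2.connectedComponentsWithStats(m);print([(c[i],st[i,4],atz(q,c[i],lo,s)) for i in range(1,n) if st[i,4]>20])
seg(w,124);seg(a[0],124);seg(a[1],124)
```

```text
lid [[497.5   9.1 115. ]
 [557.4 241.9 115. ]]
hnd [[538.4  67.8 149. ]
 [564.3 169.3 149. ]]
lab [[581.6  53.9 115. ]
 [610.3 160.3 115. ]]
btn [[519.4 183.7 128. ]]
scene lab [[585.3  58.4 115. ]
 [610.2 164.7 115. ]
 [682.1 147.2 115. ]
 [658.9  41.9 115. ]] [634.1 103.  115. ]
scene lid [[504.1   8.9 115. ]
 [563.1 247.8 115. ]
 [728.6 201.7 115. ]
 [671.1 -28.8 115. ]] [616.7 107.4 115. ]
[(array([524. , 102.3]), np.int32(2113), array([541.8, 322.6, 124. ])), (array([342.7, 122.9]), np.int32(845), array([519.2, 185. , 124. ]))]
[(array([356.4, 196.8]), np.int32(40), array([520.4, 189.8, 124. ])), (array([436.3, 217.9]), np.int32(368), array([626.9, 369.7, 124. ]))]
[(array([243.1, 264. ]), np.int32(70), array([521.3, 183.8, 124. ])), (array([185.5, 349.3]), np.int32(339), array([527.2, 454.8, 124. ]))]
```

Call:
arm_command --rows '[{"grip": 0, "linear": [1.4, -3.5, 15], "rot": [0, 0, 0]}, {"grip": 0, "linear": [1.4, -3.5, 26], "rot": [0, 0, 0]}, {"grip": 0, "linear": [1.4, -3.5, 26], "rot": [0, 0, 0]}, {"grip": 0, "linear": [1.4, -3.5, 26], "rot": [0, 0, 0]}, {"grip": 0, "linear": [1.4, -3.5, 26], "rot": [0, 0, 0]}, {"grip": 0, "linear": [1.4, -3.5, 26], "rot": [0, 0, 0]}, {"grip": 0, "linear": [1.4, -3.5, 26], "rot": [0, 0, 0]}, {"grip": 0, "linear": [1.4, -3.5, 26], "rot": [0, 0, 0]}, {"grip": 0, "linear": [1.4, -3.5, 26], "rot": [0, 0, 0]}, {"grip": 0, "linear": [1.4, -3.5, 26], "rot": [0, 0, 0]}]'

```text
clock: 9.9
position: [570.2, 116.8, 209.3]
ee_rot: [0.136, 0.991, -0.0, 0.0]
contact_force: [-0.0, -0.5, -2.5]
gripper_width: 31.5
grasp_force: 60.1
```

Call:
arm_command --rows '[{"grip": 0, "linear": [0, 0, 0], "rot": [0, 0, 0]}, {"grip": 0, "linear": [0, 0, 0], "rot": [0, 0, 0]}, {"grip": 0, "linear": [0, 0, 0], "rot": [0, 0, 0]}, {"grip": 0, "linear": [0, 0, 0], "rot": [0, 0, 0]}, {"grip": 0, "linear": [0, 0, 0], "rot": [0, 0, 0]}, {"grip": 0, "linear": [0, 0, 0], "rot": [0, 0, 0]}, {"grip": 0, "linear": [0, 0, 0], "rot": [0, 0, 0]}, {"grip": 0, "linear": [0, 0, 0], "rot": [0, 0, 0]}]'

```text
clock: 10.9
position: [570.2, 116.8, 209.3]
ee_rot: [0.136, 0.991, -0.0, -0.0]
contact_force: [0.2, -0.1, -2.0]
gripper_width: 31.4
grasp_force: 60.1
```

Run:
```python
from h import *
np.set_printoptions(precision=3,suppress=True)
s=arm.read_state();M=R.from_quat(s['ee_rot']).as_matrix();print(s['position'],M,s['position']+M@[-64.5,0,13.5])
print(tool(s,np.array([488.6,-298.3,235])-s['position']))
p=imaging.get_image('wrist');h=cv2.cvtColor(p['frame'],cv2.COLOR_RGB2HSV)
m=((h[...,0]>20)&(h[...,0]<35)&(h[...,1]>150)&(h[...,2]>150)).astype(np.uint8)
n,l,st,c=cv2.connectedComponentsWithStats(m);i=1+np.argmax(st[1:,4]);print(st[i],c[i])
```

```text
[570.155 116.847 209.286] [[-0.963  0.27  -0.   ]
 [ 0.27   0.963 -0.   ]
 [ 0.    -0.    -1.   ]] [632.263  99.447 195.783]
[ -33.46  -421.758  -25.699]
[  234    89    94   288 23098] [280.8   224.309]
```

The window is at (632,99), 81 mm above the lid, and was held for about 2 s. Returning it to the mat.

Call:
arm_command --rows '[{"grip": 0, "linear": [-1, -12, -20], "rot": [0, 0, 0]}, {"grip": 0, "linear": [-5, -60, -26], "rot": [0, 0, 0]}, {"grip": 0, "linear": [-9, -115, -26], "rot": [0, 0, 0]}, {"grip": 0, "linear": [-13, -170, -26], "rot": [0, 0, 0]}, {"grip": 0, "linear": [-18, -225, -26], "rot": [0, 0, 0]}, {"grip": 0, "linear": [-22, -280, -26], "rot": [0, 0, 0]}, {"grip": 0, "linear": [-27, -335, -26], "rot": [0, 0, 0]}, {"grip": 0, "linear": [-31, -385, -26], "rot": [0, 0, 0]}, {"grip": 0, "linear": [-33, -415, -26], "rot": [0, 0, 0]}, {"grip": 0, "linear": [-33.5, -422, -26], "rot": [0, 0, 0]}]'

```text
clock: 12.2
position: [487.9, -300.2, 235.1]
ee_rot: [0.138, 0.99, 0.0, -0.0]
contact_force: [-0.0, -0.3, -2.7]
gripper_width: 31.6
grasp_force: 60.3
```

Call:
arm_command --rows '[{"grip": 0, "linear": [0, 0, 40], "rot": [0, 0, 0]}, {"grip": 0, "linear": [0, 0, 90], "rot": [0, 0, 0]}, {"grip": 0, "linear": [0, 0, 140], "rot": [0, 0, 0]}, {"grip": 0, "linear": [0, 0, 180], "rot": [0, 0, 0]}, {"grip": 0, "linear": [0, 0, 202], "rot": [0, 0, 0]}, {"grip": 0, "linear": [0, 0, 208], "rot": [0, 0, 0]}, {"grip": 0, "linear": [0, 0, 208], "rot": [0, 0, 0]}]'

```text
clock: 13.08
position: [489.3, -298.3, 27.8]
ee_rot: [0.136, 0.991, -0.0, 0.0]
contact_force: [0.5, 0.4, -2.7]
gripper_width: 31.4
grasp_force: 60.3
```

Call:
arm_command --rows '[{"grip": 0, "linear": [0, 0, 5], "rot": [0, 0, 0]}, {"grip": 0, "linear": [0, 0, 9], "rot": [0, 0, 0]}, {"grip": 0, "linear": [0, 0, 11], "rot": [0, 0, 0]}, {"grip": 0, "linear": [0, 0, 11.5], "rot": [0, 0, 0]}, {"grip": 0, "linear": [0, 0, 11.5], "rot": [0, 0, 0]}]'

```text
clock: 13.7
position: [488.6, -298.6, 15.9]
ee_rot: [0.136, 0.991, -0.0, 0.0]
contact_force: [0.7, 0.1, -1.8]
gripper_width: 31.0
grasp_force: 60.3
```

Call:
arm_command --rows '[{"grip": 0.2, "linear": [0, 0, 0.5], "rot": [0, 0, 0]}, {"grip": 0.5, "linear": [0, 0, 0.5], "rot": [0, 0, 0]}, {"grip": 0.7, "linear": [0, 0, 0.5], "rot": [0, 0, 0]}, {"grip": 0.7, "linear": [0, 0, 0.5], "rot": [0, 0, 0]}, {"grip": 0.7, "linear": [0, 0, -30], "rot": [0, 0, 0]}, {"grip": 0.7, "linear": [0, 0, -85], "rot": [0, 0, 0]}, {"grip": 0.7, "linear": [0, 0, -140], "rot": [0, 0, 0]}, {"grip": 0.6, "linear": [0, 0, -195], "rot": [0, 0, 0]}, {"grip": 0.6, "linear": [0, 0, -230], "rot": [0, 0, 0]}, {"grip": 0.6, "linear": [0, 0, -230], "rot": [0, 0, 0]}]'

```text
clock: 14.95
position: [490.0, -299.2, 249.7]
ee_rot: [0.136, 0.991, -0.001, 0.004]
contact_force: [-0.1, 0.2, -0.6]
gripper_width: 51.1
grasp_force: 0.0
```

```bash
python3 m.py w5 reader_grip=38 reader_window=3 mat=0;  python3 - <<'E'
from h import *
np.set_printoptions(precision=1,suppress=True)
s=arm.read_state();p=imaging.get_image('wrist')
h=cv2.cvtColor(p['frame'],cv2.COLOR_RGB2HSV)
m=((h[...,0]>20)&(h[...,0]<35)&(h[...,1]>150)&(h[...,2]>150)).astype(np.uint8)
n,l,st,c=cv2.connectedComponentsWithStats(m);i=1+np.argmax(st[1:,4])
for q in cv2.boxPoints(cv2.minAreaRect(np.argwhere(l==i)[:,::-1].astype(np.float32))): print(q,atz(p,q,53,s))
print(tool(s,np.array([552,119,235])-s['position']))
E
```

```text
[ 490.039 -299.188  249.706] [-0.963  0.27  -0.008] 51.095993476571614 [-0.092  0.182 -0.632] 0.0 14.95
reader_grip [280.1 177.4] 0.64 [ 488.657 -299.86    38.   ]
reader_window [451.3  18.4] 0.87 [376.479 -75.261   3.   ]
reader_window [283.5 320.1] 0.51 [ 708.922 -356.381    3.   ]
mat [279.3 179.5] 0.68 [ 499.517 -304.116    0.   ]
[266. 102.] [ 401.2 -289.5   53. ]
[295. 102.] [ 409.1 -261.2   53. ]
[295. 213.] [ 524.1 -291.6   53. ]
[266. 213.] [ 515.2 -323.3   53. ]
[ 50.8 419.    9.6]
```

View pics/w5.png

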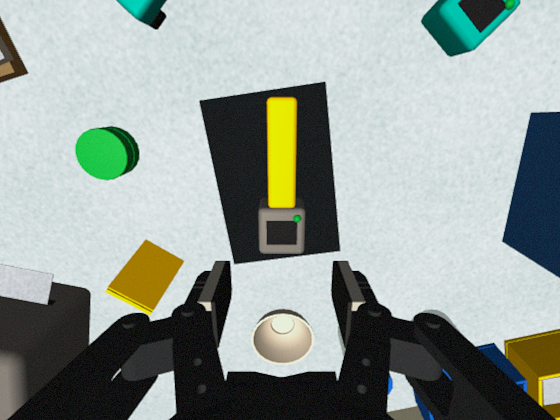

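The reader lies flat on the mat, with the handle at column 281, rows 98-208, and the head at (283,232). Next I go to the handle with a quarter turn. Joint 6 has room only for the negative turn about tool z.

Call:
arm_command --rows '[{"grip": 0.7, "linear": [4, 30, 5], "rot": [0, 0, -0.16]}, {"grip": 0.7, "linear": [9, 75, 10], "rot": [0, 0, -0.32]}, {"grip": 0.7, "linear": [15, 125, 10], "rot": [0, 0, -0.49]}, {"grip": 0.7, "linear": [21, 175, 10], "rot": [0, 0, -0.66]}, {"grip": 0.7, "linear": [27, 225, 10], "rot": [0, 0, -0.83]}, {"grip": 0.7, "linear": [33, 275, 10], "rot": [0, 0, -1.0]}, {"grip": 0.7, "linear": [39, 325, 10], "rot": [0, 0, -1.17]}, {"grip": 0.7, "linear": [45, 370, 10], "rot": [0, 0, -1.34]}, {"grip": 0.7, "linear": [49, 405, 10], "rot": [0, 0, -1.5]}, {"grip": 0.7, "linear": [51, 419, 10], "rot": [0, 0, -1.59]}]'

```text
clock: 16.45
position: [552.3, 120.5, 234.2]
ee_rot: [-0.614, 0.789, 0.0, -0.001]
contact_force: [0.1, -0.4, 0.5]
gripper_width: 59.9
grasp_force: 0.0
```

Call:
arm_command --rows '[{"grip": 0.7, "linear": [0, 0, 0], "rot": [0, 0, 0]}, {"grip": 0.7, "linear": [0, 0, 0], "rot": [0, 0, 0]}]'

```text
clock: 16.7
position: [552.2, 118.0, 235.1]
ee_rot: [-0.611, 0.791, 0.0, -0.001]
contact_force: [-0.1, -0.2, 0.3]
gripper_width: 60.0
grasp_force: 0.0
```

```bash
python3 m.py w6 release_top=128 handle=149 label=115;  python3 - <<'E'
from h import *
np.set_printoptions(precision=2,suppress=True)
s=arm.read_state();print(s['joints'])
print(tool(s,np.array([552,119,130])-s['position']))
E
```

```text
[552.162 118.042 235.104] [-0.253 -0.967  0.001] 59.970993965384714 [-0.125 -0.247  0.334] 0.0 16.7
release_top [329.8 266.9] 0.55 [523.731 183.045 128.   ]
handle [278.2 215.9] 0.85 [554.213 116.903 149.   ]
handle [322.4 367. ] 0.33 [552.472 272.006 149.   ]
label [190.6 206.4] 0.89 [630.28  100.379 115.   ]
[ 0.5   0.28 -0.14  0.   -1.16 -0.75]
[ -0.95   0.7  105.84]
```

View pics/w6.png

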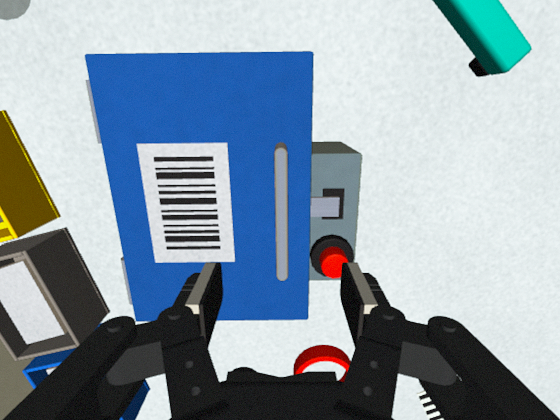

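The wrist view shows the bar upright at column 281, rows 145-280, midway between the fingers, with the button at (334,262). Descending and gripping.

Call:
arm_command --rows '[{"grip": 0.6, "linear": [-1, 0, 40], "rot": [0, 0, 0]}, {"grip": 0.6, "linear": [-1, 0, 75], "rot": [0, 0, 0]}, {"grip": 0.6, "linear": [-1, 0, 98], "rot": [0, 0, 0]}, {"grip": 0.6, "linear": [-1, 0, 105], "rot": [0, 0, 0]}, {"grip": 0.6, "linear": [-1, 0, 105], "rot": [0, 0, 0]}, {"grip": 0, "linear": [-1, 0, 105], "rot": [0, 0, 0]}, {"grip": 0, "linear": [-1, 0, 105], "rot": [0, 0, 0]}, {"grip": 0, "linear": [-1, 0, 105], "rot": [0, 0, 0]}, {"grip": 0, "linear": [-1, 0, 105], "rot": [0, 0, 0]}, {"grip": 0, "linear": [-1, 0, 105], "rot": [0, 0, 0]}]'

```text
clock: 18.15
position: [552.6, 120.0, 131.8]
ee_rot: [-0.612, 0.791, 0.0, 0.0]
contact_force: [-4.1, 2.6, 6.2]
gripper_width: 8.0
grasp_force: 58.6
```

Call:
arm_command --rows '[{"grip": 0, "linear": [0, 0, -2], "rot": [0, 0, 0]}, {"grip": 0, "linear": [0, 0, -4], "rot": [0, 0, 0]}, {"grip": 0, "linear": [0, 0, -6], "rot": [0, 0, 0]}, {"grip": 0, "linear": [0, 0, -8], "rot": [0, 0, 0]}, {"grip": 0, "linear": [0, 0, -8], "rot": [0, 0, 0]}]'

```text
clock: 18.77
position: [554.7, 119.5, 139.0]
ee_rot: [-0.612, 0.791, -0.001, 0.002]
contact_force: [7.1, -1.7, -5.1]
gripper_width: 8.0
grasp_force: 58.4
```

Call:
arm_command --rows '[{"grip": 0, "linear": [0, -2, -2], "rot": [0, 0, 0]}, {"grip": 0, "linear": [0, -3, -4], "rot": [0, 0, 0]}, {"grip": 0, "linear": [0, -4, -6], "rot": [0, 0, 0]}, {"grip": 0, "linear": [0, -4, -6], "rot": [0, 0, 0]}, {"grip": 0, "linear": [0, -4, -6], "rot": [0, 0, 0]}]'

```text
clock: 19.4
position: [556.8, 118.9, 144.8]
ee_rot: [-0.612, 0.791, 0.0, 0.0]
contact_force: [3.3, 2.5, -4.8]
gripper_width: 8.0
grasp_force: 58.4
```

Run:
```python
from h import *
np.set_printoptions(precision=2,suppress=True)
s=arm.read_state();print(s['position'],s['contact_force'],s['gripper_width'])
for n in('scene','side'):
  q=imaging.get_image(n)
  for r in models.tip_of(q,'handle')[:1]: print(n,r['pixel'],r['score'],atz(q,r['pixel'],149))
```

```text
[556.76 118.86 144.83] [ 3.3   2.49 -4.83] 8.046668592384217
scene [335.0, 204.9] 0.64 [548.38 120.94 149.  ]
side [243.3, 235.2] 0.61 [559.   111.74 149.  ]
```

The handle rose 13 mm at about 5 N with no slip, against 5 mm of play if it were caught. The lid is free, so I don't need the button. Lifting along the arc.

Call:
arm_command --rows '[{"grip": 0, "linear": [0, -5.4, -11.9], "rot": [0, 0, 0]}, {"grip": 0, "linear": [0, -11.9, -23.6], "rot": [0, 0, 0]}, {"grip": 0, "linear": [0, -19.4, -34.7], "rot": [0, 0, 0]}, {"grip": 0, "linear": [0, -27.9, -45], "rot": [0, 0, 0]}, {"grip": 0, "linear": [0, -37.2, -54.6], "rot": [0, 0, 0]}, {"grip": 0, "linear": [0, -47.3, -63.4], "rot": [0, 0, 0]}, {"grip": 0, "linear": [0, -52.7, -67.4], "rot": [0, 0, 0]}, {"grip": 0, "linear": [0, -58.2, -71.2], "rot": [0, 0, 0]}, {"grip": 0, "linear": [0, -58.2, -71.2], "rot": [0, 0, 0]}]'

```text
clock: 20.72
position: [612.2, 105.0, 218.3]
ee_rot: [-0.612, 0.791, 0.001, 0.0]
contact_force: [-4.3, 6.8, 4.6]
gripper_width: 7.8
grasp_force: 58.8
```

Call:
arm_command --rows '[{"grip": 0, "linear": [0, -5.7, -3.6], "rot": [0, 0, 0]}, {"grip": 0, "linear": [0, -11.5, -6.9], "rot": [0, 0, 0]}, {"grip": 0, "linear": [0, -23.5, -12.7], "rot": [0, 0, 0]}, {"grip": 0, "linear": [0, -36, -17.4], "rot": [0, 0, 0]}, {"grip": 0, "linear": [0, -43, -19.5], "rot": [0, 0, 0]}, {"grip": 0, "linear": [0, -48.9, -21.1], "rot": [0, 0, 0]}, {"grip": 0, "linear": [0, -48.9, -21.1], "rot": [0, 0, 0]}, {"grip": 0, "linear": [0, -48.9, -21.1], "rot": [0, 0, 0]}]'

```text
clock: 21.72
position: [660.8, 92.7, 240.9]
ee_rot: [-0.612, 0.79, -0.001, 0.002]
contact_force: [-1.6, 6.1, 5.5]
gripper_width: 7.6
grasp_force: 60.7
```

Run:
```python
from h import *
np.set_printoptions(precision=2,suppress=True)
s=arm.read_state();print(s['position'],s['contact_force'],s['gripper_width'],s['grasp_force'])
d=s['position']-np.array([552.6,120,131.8]);x=-147+d@[.968,-.252,0];z=44+d[2];print(x,z,np.hypot(x,z),np.degrees(np.arctan2(z,-x))-16.7)
for n in('scene','side'):
  q=imaging.get_image(n)
  for k in('handle','lid','reader_grip','release_top'):
    for r in models.tip_of(q,k)[:1]: print(n,k,r['pixel'],round(r['score'],2))
```

```text
[660.83  92.66 240.94] [-1.56  6.07  5.47] 7.645578105252505 60.742862820625305
-35.34537330670267 153.14123264026932 157.16721206654796 60.30357556039115
scene handle [339.3, 224.3] 0.83Traceback (most recent call last):
  File "<stdin>", line 8, in <module>
ValueError: it knows: box_middle, dish, handle, jar, label, lid_hinge, loupe, marker, mat, reader_grip, reader_window, release_top, tape, tin
```

Run:
```python
from h import *
np.set_printoptions(precision=1,suppress=True)
for n in('scene','side'):
  q=imaging.get_image(n)
  for k,z in dict(handle=256,reader_grip=38,jar_a=0).items():
    print(n,k,[(atz(q,r['pixel'],z),round(r['score'],2)) for r in models.tip_of(q,k)[:3]])
```

```text
scene handle [(array([676.7,  88.3, 256. ]), 0.68)]
scene reader_grip [(array([335. , -12.6,  38. ]), 0.89), (array([ 247.1, -313.3,   38. ]), 0.67)]
scene jar_a [(array([ 762.7, -257.4,    0. ]), 0.98), (array([ 781.4, -151.3,    0. ]), 0.57)]
side handle [(array([656.8,  89.4, 256. ]), 0.9), (array([636. ,  55.3, 256. ]), 0.36)]
side reader_grip [(array([ 495.7, -312.3,   38. ]), 0.87), (array([ 249.8, -326.8,   38. ]), 0.85), (array([348.1,  -9.4,  38. ]), 0.61)]
side jar_a [(array([ 777.8, -138.5,    0. ]), 0.63), (array([814.4, -97.9,   0. ]), 0.59), (array([ 763.1, -269.5,    0. ]), 0.58)]
```

The handle shows at the held bar (about 660-676, 89, 256), which puts the lid at roughly 60°. The reader is on its mat and the jars haven't moved.

```bash
python3 -c "from bench import job; print(job.job_done())"
```

```text
the job is handed in; nothing more can be done
None
```

I held the reader level about 81 mm above the middle of the label for about 2 s and laid it back on its mat; the tug showed the lid was free, so I left the button alone, and the lid is held open at about 60° as handed in (no verdict came back).

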